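# Set the hob's power dial to the long line and start it

### The arm

A 7-joint arm with a two-finger parallel gripper is mounted at the origin on the work surface. World frame = base frame: x ahead of the robot, y to its left, z up, the work surface at z = 0. Lengths are in mm, angles in rad, forces in N, time in s.
With the tool pointing down it reaches from about 400 to 875 mm from the base axis. Payload 4.4 kg.
Tool frame: the origin (TCP) lies between the finger pads; the fingertips stand 14 mm ahead of it and the grasp point (between the pads) lies 5 mm behind it; z points along the fingers, y is the direction in which the jaws open and shut (so a half turn about z gives the same grasp; the last joint's range is limited). The gripper opens to 85 mm and grips with 20 to 120 N. Pads are 22 mm wide; open, the fingers measure 114 mm over their backs; the gripper's body (76 mm by 85 mm) begins 54 mm behind the grasp point. The pads swing forward as they close: fully open they stand 13 mm farther back than shut.
Start: joints at [-1.276, 0.628, 0.038, 1.517, -0.027, 0.996, -0.02], TCP at [229.442, 608.172, 245.313] pointing down, gripper open.
Joint ranges: [-3.06, 3.06], [-0.37, 2.12], [-1.25, 1.32], [0.18, 2.47], [-1.1, 4.24], [0.23, 1.98], [-2.94, 2.94]. Speed limits (rad/s): [2.57, 2.57, 3.14, 3.14, 3.14, 3.14, 3.14].

### API

Orientations are given as [roll, pitch, yaw] about the fixed x, y, z axes, in that order (R = Rz(yaw) Ry(pitch) Rx(roll)).
In Python, from workcell import ctrl, viewer gives the robot as it stands.
- The arm moves only by the shell command python3 -m pendant 'ROWS' [FORCE]. ROWS is JSON, one flat list of numbers, 5 for each row, row after row: the finger opening in mm, from 0 to 85.4, then the shift along the world's x, y, z in mm, then the turn about the world's z in degrees. A call has 1 to 12 rows; each row shifts and turns the commanded pose from where the row before left it; what a row does not reach is not made up. A row lasts 1/12 s, in which the tool goes at most 41.7 mm and 7.16 degrees, less where a joint would pass 70% of its speed; a pose out of reach is approached as far as the arm can. A call with a gripper value outside its range is refused whole. The fingers move at their own pace and stop on an object; FORCE is the grip in N (left out, the last holds). Time passes only in rows, so rows that do not move let the fingers close. It gives the time, the measured TCP pose, the force and the opening at its end, in the units of the state.
- ctrl.observe(): the state, without advancing time (a new reading comes with each control period).
- viewer.get_image(name): name is "scene" or "top"; returns a dict with "color" (400x640x3 uint8, red, green, blue), "camera_matrix" (3x3 intrinsics, pixels), "R" (3x3) and "t" (3): a world point X has camera coordinates R X + t. Camera axes: x right, y down, z forward; pixel columns grow to the right and rows downward; lengths in mm; the calibration is good to about 2 mm. A picture is of the moment at which its call begins. There is no depth.
- ctrl.sign_off(): hands the job in, once; it reports no verdict.
The state is a dict: "time_s": time; "joint_positions": joint angles; "qd": joint speeds; "tau": joint torques, N m; "eef_pos": TCP position; "orientation": TCP orientation; "contact_force": force on the tool from outside, world axes, zero at the start; "moment": the same for the moment, N m; "finger_gap": finger opening in mm.
Only numpy, scipy, OpenCV 4.12 (cv2) and the standard library are available. Lean on these libraries where they do the work, as an engineer would, in place of code of your own. Each camera call takes 0.05 s, during which the arm holds its last target.

### The job

On the white portable cooking hob, gently push the big black dial round with a fingertip in its finger notch until the white index mark on the dial lines up with the long line of the scale ring, then press the round start key on the same deck fully down and let it come up again. Pick nothing up, and leave the pan, the spare knob and the other things around alone.

Things in the scene. Friction and masses are not known exactly. Their poses are not given: they have to be found in the camera images.
- hob: Portable cooking hob, fixed to the table: white box 360 x 320 x 65 mm, its own x along the 360 mm side, z up; origin at the centre of its underside on the table. The flat control deck is its top, 65 mm above the table, on its -x half; on the +x half lies a round steel plate, 4 mm high, with the pan on it.
- dial_center (a point): Point on the dial's vertical axis, on the dial's top face (93 mm above the table). The dial is a black disc 104 mm across lying flat on the deck (faceted rim, top 28 mm above the deck). It stays where it is left (friction torque about 0.06 N m, 1.5 N at the notch). It lies in hob frame at x = -85 mm, y = -35 mm.
- dial_index (a point): Outer end of the dial's white index mark, 5 mm wide, on the dial's top face at its rim, 52 mm from the axis; turns with the dial.
- dial_notch (a point): Point on the floor of the dial's finger notch, 42 mm from the axis, exactly opposite the index mark; turns with the dial. The notch is a V-shaped gap in the dial, open at the rim and above; its floor is 72 mm above the table, its flat upright walls rise 21 mm above the floor, and this point lies 26 mm from each of the two walls. A closed pair of fingers fits in; pushing on a wall turns the dial either way.
- dial (a joint): Angle of the dial in rad, 0 to 2.9, growing clockwise as seen from above; at the start the mark always has to go clockwise to the long line, by 0.6 to 2.2 rad.
- target_line (a point): Point where the long line of the scale ring meets the dial: on the line's direction, 52 mm from the dial's axis, that is straight below the outer end of the index mark when the two are lined up (68 mm above the table). The scale ring is a thin fixed aluminium disc, 164 mm across, 3 mm high, under the dial; on it are black lines 5 mm wide, 0.35 rad apart: the middle one is long (26 mm), three on either side of it are short (9 mm).
- start_key_top (a point): Centre of the top of the round white start key, 30 mm across, in a black housing on the deck, in hob frame at x = -120 mm, y = +105 mm. It is pressed straight down.
- start_key (a joint): Travel of the start key in m: 0 up, 0.006 fully down; its spring takes 5 N fully down and pushes it up again.
- pan: Bystander: low open steel pan, 120 mm across plus two small side handles, 50 mm high, loose on the hob's plate; origin at the centre of its underside.
- spare_knob: Bystander: small black spare knob, 38 mm across, 22 mm high, loose on the hob's deck beyond the start key; origin at the centre of its underside.
- mug: Bystander: white mug 74 mm across, 85 mm high, on the table on the hob's +y side; origin at the centre of its underside.
- jar: Bystander: glass jar 56 mm across, 70 mm high, on the table on the hob's +y side; origin at the centre of its underside.
- screwdriver: Bystander: screwdriver lying on the table on the hob's -y side.
- wrench: Bystander: wrench lying on the table on the hob's -y side.
- carton: Bystander: cardboard box 70 x 70 x 60 mm on the table on the hob's -y side; origin at the centre of its underside.

How it is judged:
By the outcome, as a careful person would: the job done as asked, in the order asked, and still so for the second after the job is handed in, with the robot touching nothing.
It also fails if it takes over 51 s, if anything falls off the work surface, if the arm or the gripper's body presses on something with over 40 N, if the wrist force passes 120 N, or if a joint passes its speed limit or range.

## Working session

There is one attempt and no reset: what is moved stays moved. The work goes in short steps, Python scripts to look and compute and a shell command to move; the robot and the scene stay as the last step left them, time stands still between calls to the robot, and variables do not carry over. Pictures are saved under pics/ and viewed, and the job is handed in when it is done.

```bash
ls; mkdir -p pics; python3 - <<'E'
from workcell import ctrl, viewer
import cv2
for n in("scene","top"):
    d=viewer.get_image(n); cv2.imwrite(f"pics/{n}0.png",d["color"][:,:,::-1])
    print(n,d["camera_matrix"],d["R"],d["t"])
print(ctrl.observe())
E
```

```text
pics
scene [[468.79860133   0.         311.13632452]
 [  0.         468.79860133 202.78439982]
 [  0.           0.           1.        ]] [[-0.49170382  0.8707378   0.00656093]
 [ 0.75573791  0.43048212 -0.49350315]
 [-0.43253621 -0.23769904 -0.86971926]] [ 289.74844047 -437.38486416 1363.28717877]
top [[518.03116981   0.         314.15111235]
 [  0.         518.03116981 209.80820237]
 [  0.           0.           1.        ]] [[-0.01471155 -0.99973361  0.01778446]
 [-0.99343244  0.01259576 -0.11372482]
 [ 0.11347051 -0.01934073 -0.9933531 ]] [  13.36419848  618.63399303 1174.01215988]
{'time_s': 0.1, 'joint_positions': array([-1.27581643,  0.62926382,  0.0384393 ,  1.51827712, -0.02697634,
        0.99632445, -0.02002449]), 'qd': array([ 0.00110492, -0.00121616,  0.00043612, -0.00277962, -0.00140094,
        0.00182549, -0.00145104]), 'tau': array([ 4.60285184e-03, -5.64540195e+01,  1.23052541e+00, -1.93974602e+01,
        1.11267608e-02,  5.41687521e-03,  3.28660299e-06]), 'eef_pos': array([229.23319189, 607.64859464, 244.47143378]), 'orientation': array([-3.13983814e+00,  3.54240023e-05,  2.78080538e+00]), 'contact_force': array([-1.22693164,  0.18828834, -0.71725425]), 'moment': array([ 0.02520026,  0.00456788, -0.00647111]), 'finger_gap': 85.09705909558804}
```

View pics/scene0.png

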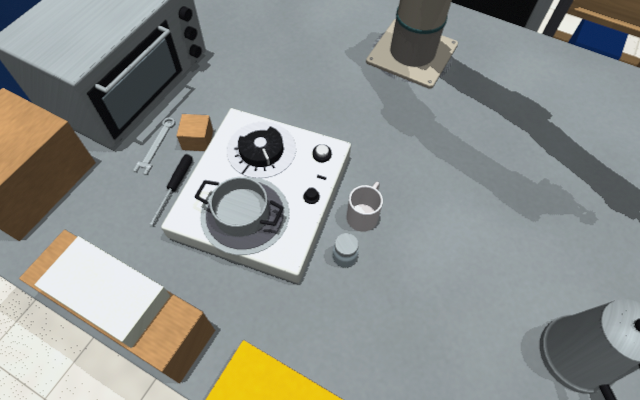

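View pics/top0.png

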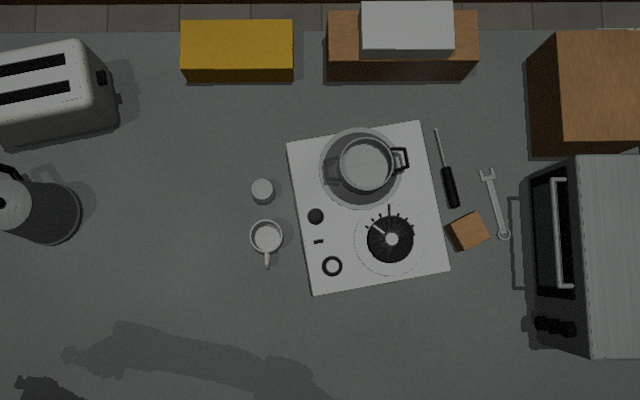

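The top view shows the hob with the dial at about (390,238) and the key at about (332,266). In the scene view the dial is at (260,148) and the key at (322,153). Next I'll enlarge crops of both.

```bash
python3 - <<'E'
import cv2
a=cv2.imread("pics/top0.png")[110:310,270:470]; cv2.imwrite("pics/top0c.png",cv2.resize(a,(600,600),interpolation=cv2.INTER_CUBIC))
b=cv2.imread("pics/top0.png")[190:280,310:440]; cv2.imwrite("pics/top0d.png",cv2.resize(b,(780,540),interpolation=cv2.INTER_CUBIC))
b=cv2.imread("pics/scene0.png")[100:210,210:370]; cv2.imwrite("pics/scene0d.png",cv2.resize(b,(800,550),interpolation=cv2.INTER_CUBIC))
E
```

```text
(no output)
```

View pics/top0c.png

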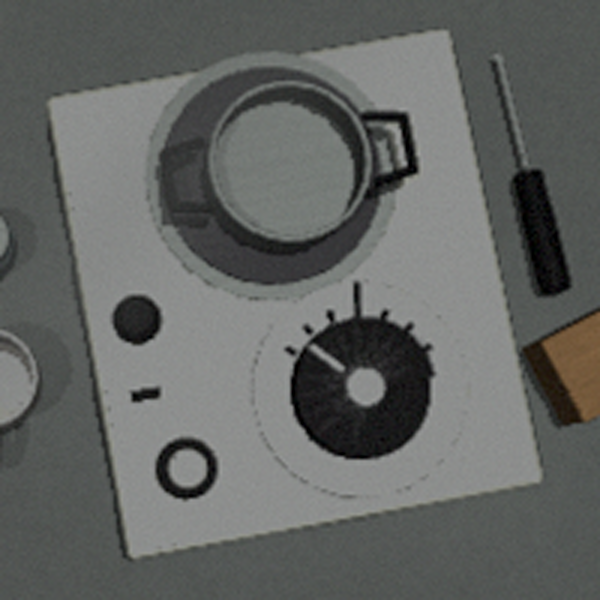

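View pics/top0d.png

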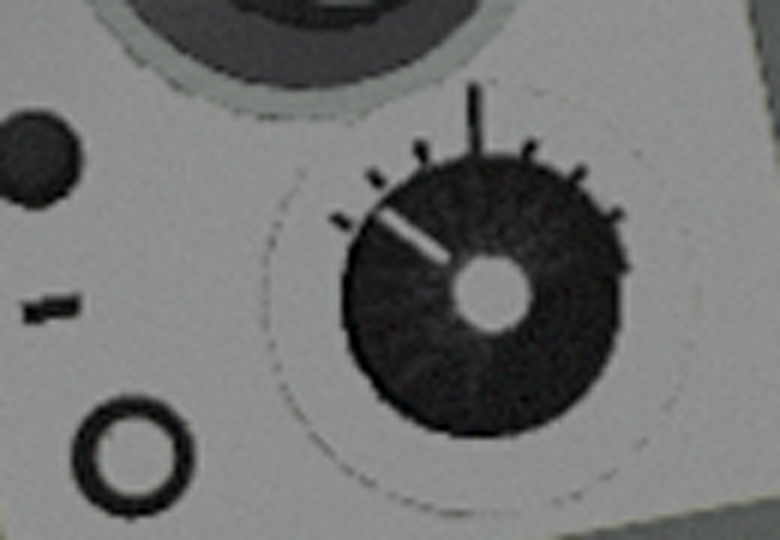

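View pics/scene0d.png

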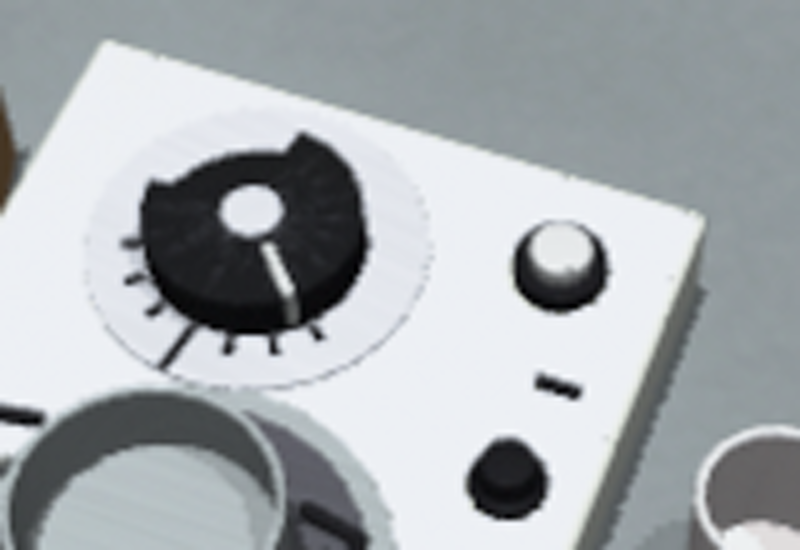

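```bash
cat > h.py <<'E'
import numpy as np
from scipy.optimize import least_squares
CAM={'scene':(np.array([[468.79860133,0,311.13632452],[0,468.79860133,202.78439982],[0,0,1]]),np.array([[-0.49170382,0.8707378,0.00656093],[0.75573791,0.43048212,-0.49350315],[-0.43253621,-0.23769904,-0.86971926]]),np.array([289.74844047,-437.38486416,1363.28717877])),
'top':(np.array([[518.03116981,0,314.15111235],[0,518.03116981,209.80820237],[0,0,1]]),np.array([[-0.01471155,-0.99973361,0.01778446],[-0.99343244,0.01259576,-0.11372482],[0.11347051,-0.01934073,-0.9933531]]),np.array([13.36419848,618.63399303,1174.01215988]))}
def cr(u,v,ox,oy,s): return np.array([(u+.5)/s-.5+ox,(v+.5)/s-.5+oy])
def proj(c,X):
    K,R,t=CAM[c]; p=K@(R@np.asarray(X,float)+t); return p[:2]/p[2]
def back(c,uv,z):
    K,R,t=CAM[c]; d=R.T@np.linalg.solve(K,[uv[0],uv[1],1]); o=-R.T@t
    return o+d*(z-o[2])/d[2]
def tri(uv1,uv2):
    f=lambda X: np.r_[proj('top',X)-uv1,proj('scene',X)-uv2]
    r=least_squares(f,[600,-100,80]); return r.x,r.fun
E
python3 - <<'E'
from h import *
T3=lambda u,v:cr(u,v,270,110,3); T=lambda u,v:cr(u,v,310,190,6); S=lambda u,v:cr(u,v,210,100,5)
for n,c,uv,z in [("cTL","top",T3(50,100),65),("cTR","top",T3(447,30),65),("cBR","top",T3(541,483),65),("cBL","top",T3(133,552),65),
 ("sA","scene",S(105,38),65),("sB","scene",S(706,212),65),("sC","scene",(300,270),65),("sD","scene",(164,229),65),
 ("ring","top",T(481.5,297),68),("ring","scene",S(258,247),68),("hub","top",T(492,293),94),("hub","scene",S(252,210),94),
 ("idx","top",T(384,212),93),("idx","scene",S(292,300),93),
 ("line","top",T(474,85),68),("line","top",T(475,150),68),("line","scene",S(162,368),68),
 ("notchA","scene",S(303,133),93),("notchB","scene",S(152,183),93)]:
    print(n,c,back(c,uv,z).round(1))
print("key",tri(T(135,456),S(560,247)))
E
```

```text
cTL top [771.4  67.4  65. ]
cTR top [ 823.7 -241.3   65. ]
cBR top [ 473.3 -299.1   65. ]
cBL top [426.7   8.6  65. ]
sA scene [ 474.  -296.9   65. ]
sB scene [421.1  13.5  65. ]
sC scene [762.7  71.3  65. ]
sD scene [ 825.8 -228.8   65. ]
ring top [ 546.2 -164.7   68. ]
ring scene [ 546.4 -160.    68. ]
hub top [ 546.2 -164.3   94. ]
hub scene [ 544.9 -161.6   94. ]
idx top [ 576.7 -125.4   93. ]
idx scene [ 578.1 -119.1   93. ]
line top [ 626.8 -164.3   68. ]
line top [ 601.9 -164.    68. ]
line scene [ 625.7 -161.5   68. ]
notchA scene [ 494.2 -165.5   93. ]
notchB scene [ 554.2 -210.9   93. ]
key (array([488.07758374, -31.09397699,  86.37430412]), array([-0.36308728,  0.16055021, -0.41249952, -0.05234291]))
```

```bash
python3 - <<'E'
from h import *
S=lambda u,v:cr(u,v,210,100,5)
for p in [(235,152),(170,182),(200,160),(272,153),(290,152),(292,163)]:
    q=back('scene',S(*p),93)[:2]-[546,-163]; print(p,q.round(1),np.hypot(*q).round(1),np.degrees(np.arctan2(q[1],q[0])).round(1))
E
python3 -m pendant '[0,5,-20,0,0.4,0,8.8,-24.4,0,0.4,0,8.8,-24.4,0,0.4,0,8.8,-24.4,0,0.4,0,8.8,-24.4,0,0.4,0,8.8,-24.4,0,0.4,0,8.8,-24.4,0,0.4,0,8.8,-24.4,0,0.4,0,8.8,-24.4,0,0.4,0,8.8,-24.4,0,0.4,0,8.8,-24.4,0,0.4,0,8.8,-24.4,0,0.4]'
```

```text
(235, 152) [-26.3 -24.2] 35.7 -137.3
(170, 182) [  3.6 -41. ] 41.1 -85.0
(200, 160) [-14.2 -35.9] 38.6 -111.5
(272, 153) [-34.4  -8.8] 35.5 -165.6
(290, 152) [-39.1  -1.8] 39.2 -177.4
(292, 163) [-34.1   2.5] 34.1 175.8
time_s: 1.1
eef_pos: [331.3, 318.4, 245.1]
orientation: [-3.141, -0.0, 2.865]
contact_force: [-0.0, 0.1, 0.3]
finger_gap: -0.3
```

```bash
python3 -m pendant '[0,9,-24.6,0,0.4,0,9,-24.6,0,0.4,0,9,-24.6,0,0.4,0,9,-24.6,0,0.4,0,9,-24.6,0,0.4,0,9,-24.6,0,0.4,0,9,-24.6,0,0.4,0,9,-24.6,0,0.4,0,9,-24.6,0,0.4,0,9,-24.6,0,0.4,0,9,-24.6,0,0.4]'
python3 -m pendant '[0,9,-24.6,0,0.4,0,9,-24.6,0,0.4,0,9,-24.6,0,0.4,0,9,-24.6,-5,0.4,0,9,-24.6,-10,0.4,0,9,-24.6,-15,0.4,0,9,-24.6,-15,0.4,0,9,-24.6,-15,0.4,0,9,-24.6,-15,0.4,0,8,-24.6,-15,0.4,0,0,0,0,0,0,0,0,0,0]'
python3 - <<'E'
from workcell import viewer
import cv2
d=viewer.get_image("scene")["color"][:,:,::-1]; cv2.imwrite("pics/s1.png",cv2.resize(d[70:210,190:370],(771,600),interpolation=cv2.INTER_CUBIC))
E
```

```text
time_s: 2.02
eef_pos: [430.3, 47.9, 245.2]
orientation: [-3.141, -0.0, 2.942]
contact_force: [0.3, 1.4, -0.6]
finger_gap: -0.0
time_s: 3.02
eef_pos: [518.3, -198.3, 153.9]
orientation: [-3.142, -0.003, 3.008]
contact_force: [-0.9, 0.9, -0.5]
finger_gap: 0.3
```

View pics/s1.png

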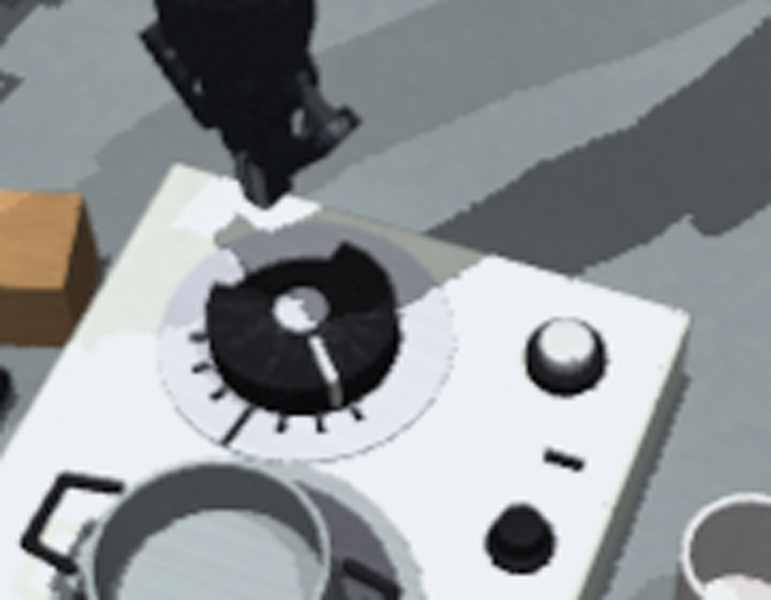

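The picture shows the closed fingertips at (265,205), above and behind the notch. The index mark, at (335,400), is clear of the gripper, and nothing else has moved. Descending into the notch next.

```bash
python3 -m pendant '[0,0,0,-12,0,0,0,0,-12,0,0,0,0,-12,0,0,0,0,-12,0,0,0,0,-8,0,0,0,0,-5,0,0,0,0,0,0,0,0,0,0,0]'
python3 - <<'E'
from workcell import viewer
import cv2
d=viewer.get_image("scene")["color"][:,:,::-1]; cv2.imwrite("pics/s2.png",cv2.resize(d[100:190,210:330],(800,600),interpolation=cv2.INTER_CUBIC))
E
```

```text
time_s: 3.73
eef_pos: [519.5, -196.4, 94.7]
orientation: [3.141, 0.0, 3.012]
contact_force: [0.8, -0.3, -0.7]
finger_gap: 0.1
```

View pics/s2.png

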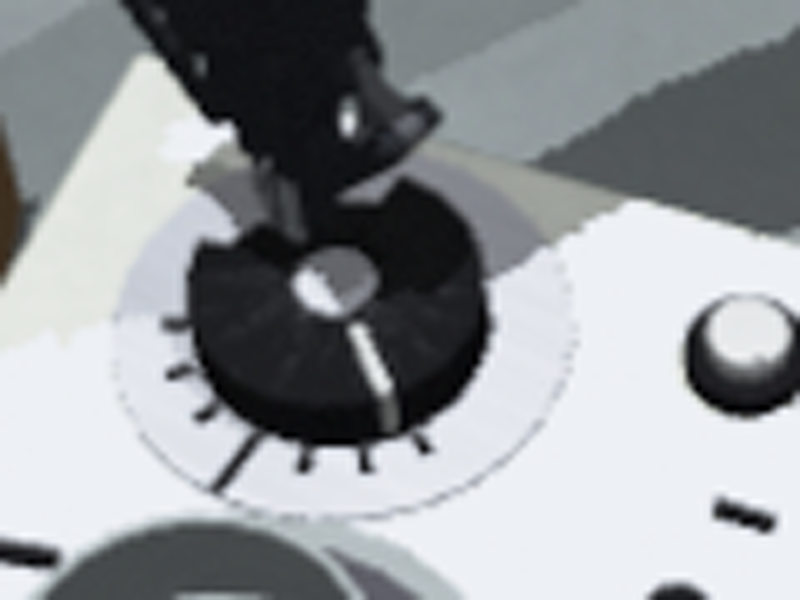

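The fingers are inside the notch with no contact yet. I'll ease them toward the wall.

```bash
python3 -m pendant '[0,0.3,2,-1,0,0,0.3,2,-1,0,0,0.3,2,-1,0,0,0.2,1.5,0,0,0,0,0,0,0,0,0,0,0,0]'
python3 -m pendant '[0,0.2,1.5,0,0,0,0,0,0,0,0,0,0,0,0]'
python3 -m pendant '[0,0.2,1.5,0,0,0,0,0,0,0,0,0,0,0,0]'
python3 - <<'E'
from workcell import viewer
import cv2
d=viewer.get_image("scene")["color"][:,:,::-1]; cv2.imwrite("pics/s3.png",cv2.resize(d[100:190,210:330],(800,600),interpolation=cv2.INTER_CUBIC))
E
```

```text
time_s: 4.28
eef_pos: [520.2, -189.4, 91.3]
orientation: [-3.141, -0.0, 3.011]
contact_force: [-0.8, 0.1, 0.0]
finger_gap: -0.1
time_s: 4.53
eef_pos: [520.3, -188.7, 91.3]
orientation: [-3.141, -0.0, 3.01]
contact_force: [-1.3, -3.3, -1.0]
finger_gap: -0.0
time_s: 4.78
eef_pos: [520.0, -187.8, 91.3]
orientation: [-3.14, -0.001, 3.01]
contact_force: [-1.9, -5.2, 0.6]
finger_gap: 0.3
```

View pics/s3.png

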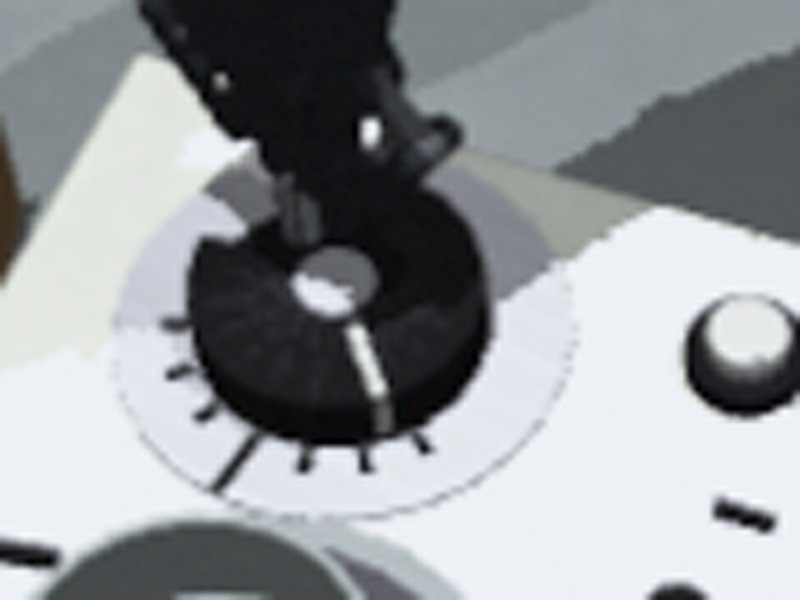

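```bash
python3 - <<'E'
import numpy as np
th=np.radians(np.r_[223.3,223.3-3*np.arange(1,13)]); r=np.linspace(35.7,40,13)
p=np.c_[r*np.cos(th),r*np.sin(th)]; print(np.diff(p,axis=0).round(1).tolist())
E
```

```text
[[-1.5, 1.2], [-1.5, 1.3], [-1.4, 1.3], [-1.3, 1.4], [-1.3, 1.5], [-1.2, 1.6], [-1.1, 1.7], [-1.0, 1.8], [-1.0, 1.8], [-0.9, 1.9], [-0.8, 1.9], [-0.7, 2.0]]
```

```bash
python3 -m pendant '[0,-1.5,1.2,0,-3,0,-1.5,1.3,0,-3,0,-1.4,1.3,0,-3,0,-1.3,1.4,0,-3,0,0,0,0,0]'
python3 -m pendant '[0,-1.3,1.5,0,-3,0,-1.2,1.6,0,-3,0,-1.1,1.7,0,-3,0,-1.0,1.8,0,-3,0,0,0,0,0]'
python3 - <<'E'
from workcell import viewer
import cv2
d=viewer.get_image("scene")["color"][:,:,::-1]; cv2.imwrite("pics/s4.png",cv2.resize(d[100:190,210:330],(800,600),interpolation=cv2.INTER_CUBIC))
E
```

```text
time_s: 5.25
eef_pos: [514.9, -181.2, 91.3]
orientation: [-3.141, 0.0, 2.8]
contact_force: [-1.0, -2.8, 0.4]
finger_gap: 0.1
time_s: 5.67
eef_pos: [511.1, -174.0, 91.4]
orientation: [3.141, 0.001, 2.593]
contact_force: [-0.3, -1.2, 1.0]
finger_gap: 0.1
```

View pics/s4.png

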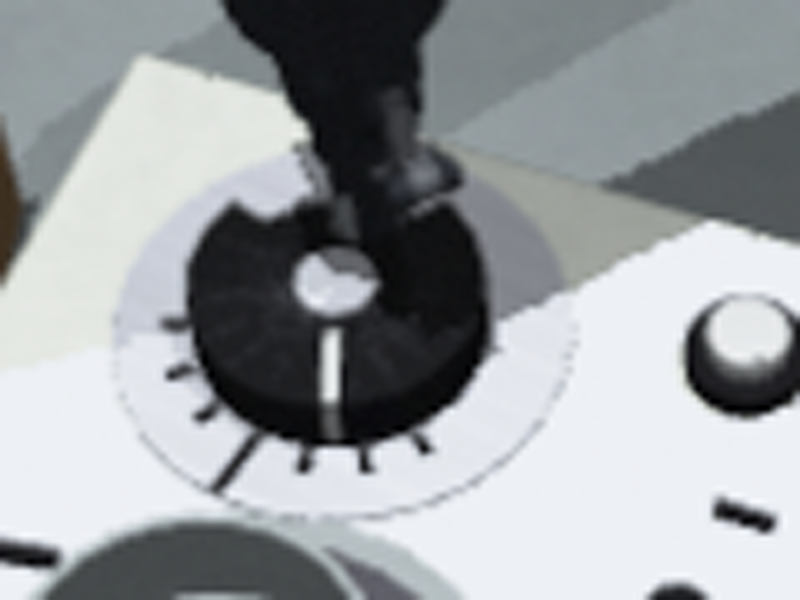

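The fingers are pushing well and the index mark is now vertical at x≈331. I'll measure the remaining angle.

```bash
cat >> h.py <<'E'
S6=lambda u,v:cr(u,v,210,100,20/3)
def ang(a,b,z,c='scene',f=S6):
    A=back(c,f(*a),z)[:2];B=back(c,f(*b),z)[:2];d=B-A; return np.degrees(np.arctan2(d[1],d[0])).round(1),A.round(1),B.round(1)
E
python3 - <<'E'
from h import *
print(ang((332,330),(330,402),93)); print(ang((258,437),(217,491),68)); print(back('scene',S6(337,283),93))
print(ang((336,283),(330,402),93))
C=back('scene',S6(336,283),93)[:2]
print(C)
E
```

```text
(np.float64(31.3), array([ 563. , -151.8]), array([ 588.7, -136.2]))
(np.float64(0.1), array([ 599.9, -161.3]), array([ 625.6, -161.2]))
[ 545.22248245 -161.15018228   93.        ]
(np.float64(30.2), array([ 545.4, -161.5]), array([ 588.7, -136.2]))
[ 545.39451199 -161.45134052]
```

```bash
python3 - <<'E'
import numpy as np
th=np.radians(199-3*np.arange(0,11)); r=np.full(11,38.)
p=np.c_[r*np.cos(th),r*np.sin(th)]; print(np.diff(p,axis=0).round(1).tolist())
E
```

```text
[[-0.6, 1.9], [-0.5, 1.9], [-0.4, 1.9], [-0.3, 2.0], [-0.2, 2.0], [-0.1, 2.0], [0.0, 2.0], [0.1, 2.0], [0.2, 2.0], [0.3, 2.0]]
```

```bash
python3 -m pendant '[0,-0.6,1.9,0,-3,0,-0.5,1.9,0,-3,0,-0.4,1.9,0,-3,0,-0.3,2,0,-3,0,-0.2,2,0,-3,0,-0.1,2,0,-3,0,0,2,0,-3,0,0,0,0,0,0,0,0,0,0]'
python3 - <<'E'
from workcell import viewer
import cv2
d=viewer.get_image("scene")["color"][:,:,::-1]; cv2.imwrite("pics/s5.png",cv2.resize(d[100:190,210:330],(800,600),interpolation=cv2.INTER_CUBIC))
E
```

```text
time_s: 6.47
eef_pos: [508.4, -160.3, 91.2]
orientation: [3.141, -0.001, 2.229]
contact_force: [0.4, -0.8, -0.0]
finger_gap: -0.1
```

View pics/s5.png

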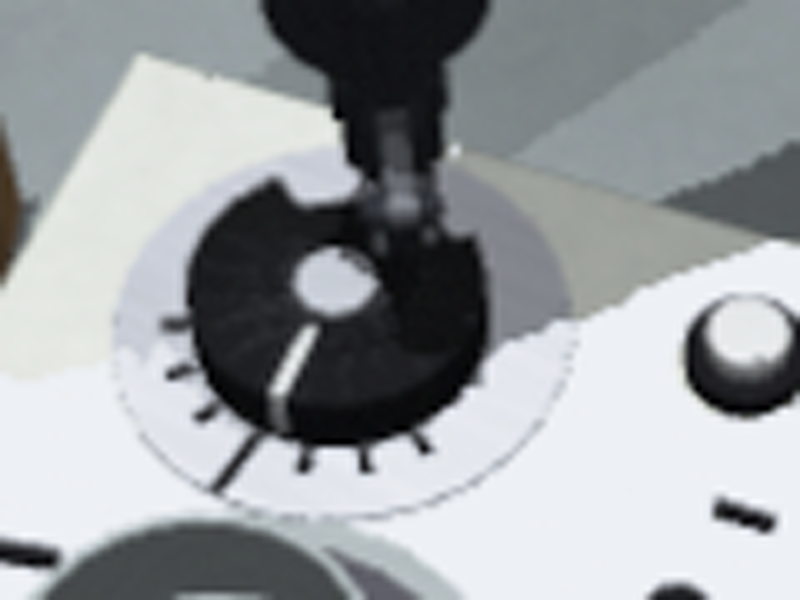

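```bash
python3 - <<'E'
from h import *
print(ang((313,328),(278,392),93)); print(ang((336,283),(277,392),93))
th=np.radians(178-2*np.arange(0,7)); p=38*np.c_[np.cos(th),np.sin(th)]; print(np.diff(p,axis=0).round(1).tolist())
E
```

```text
(np.float64(8.3), array([ 565.5, -158. ]), array([ 594. , -153.8]))
(np.float64(8.6), array([ 545.4, -161.5]), array([ 594.1, -154.1]))
[[0.1, 1.3], [0.1, 1.3], [0.2, 1.3], [0.2, 1.3], [0.3, 1.3], [0.3, 1.3]]
```

About 8.5° is left. I'll go 6° more, then look again.

```bash
python3 -m pendant '[0,0.1,1.3,0,-2,0,0.1,1.3,0,-2,0,0.2,1.3,0,-2,0,0,0,0,0,0,0,0,0,0]'
python3 - <<'E'
from workcell import viewer
import cv2
d=viewer.get_image("scene")["color"][:,:,::-1]; cv2.imwrite("pics/s6.png",cv2.resize(d[130:190,225:305],(800,600),interpolation=cv2.INTER_CUBIC))
E
```

```text
time_s: 6.93
eef_pos: [508.7, -156.8, 91.3]
orientation: [-3.141, -0.0, 2.121]
contact_force: [-1.0, -1.8, -0.5]
finger_gap: -0.1
```

View pics/s6.png

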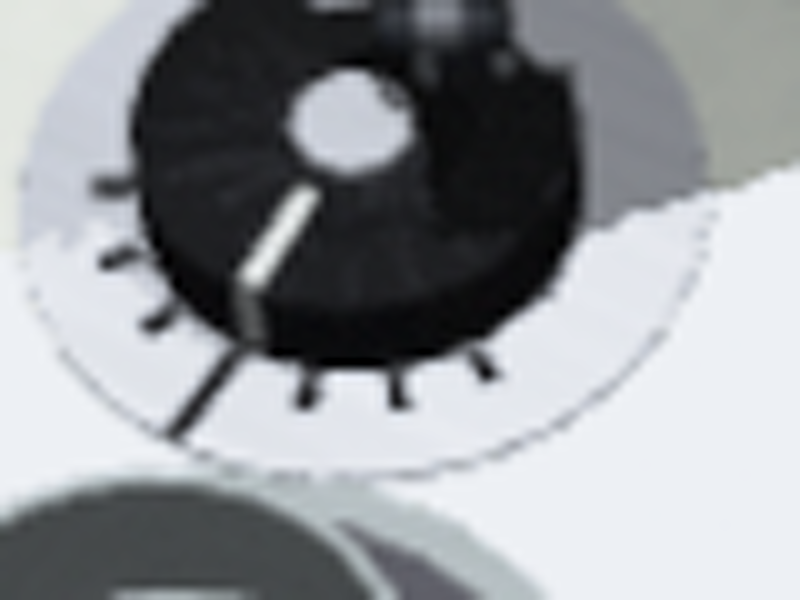

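```bash
cat >> h.py <<'E'
S10=lambda u,v:cr(u,v,225,130,10)
def A10(a,b,z): return ang(a,b,z,'scene',S10)
E
python3 - <<'E'
from h import *
print(A10((311,188),(249,283),93)); print(A10((241,350),(176,436),68)); print(A10((350,120),(249,283),93))
for a in (0,1,2,3,4):
  t=np.radians(a);print(a,[( (proj('scene',[545.6+r*np.cos(t),-161.4+r*np.sin(t),93])-[225,130]+.5)*10-.5).round(0) for r in (20,52)])
E
```

```text
(np.float64(4.3), array([ 565.5, -160.4]), array([ 594.8, -158.2]))
(np.float64(0.2), array([ 598.1, -161.4]), array([ 625.4, -161.3]))
(np.float64(5.5), array([ 544.7, -163. ]), array([ 594.8, -158.2]))
0 [array([307., 186.]), array([230., 286.])]
1 [array([308., 187.]), array([234., 288.])]
2 [array([310., 188.]), array([237., 289.])]
3 [array([311., 188.]), array([241., 291.])]
4 [array([312., 189.]), array([244., 292.])]
```

```bash
python3 -m pendant '[0,0.2,1,0,-1.5,0,0.2,0.8,0,-1.2,0,0,0,0,0,0,0,0,0,0,0,0,0,0,0]'
python3 - <<'E'
from workcell import viewer
import cv2
d=viewer.get_image("scene")["color"][:,:,::-1]; cv2.imwrite("pics/s7.png",cv2.resize(d[130:190,225:305],(800,600),interpolation=cv2.INTER_CUBIC))
d=viewer.get_image("top")["color"][:,:,::-1]; cv2.imwrite("pics/t7.png",cv2.resize(d[195:270,350:450],(800,600),interpolation=cv2.INTER_CUBIC))
E
```

```text
time_s: 7.4
eef_pos: [509.2, -155.1, 91.3]
orientation: [3.141, -0.0, 2.074]
contact_force: [0.2, -1.9, 0.1]
finger_gap: -0.1
```

View pics/s7.png

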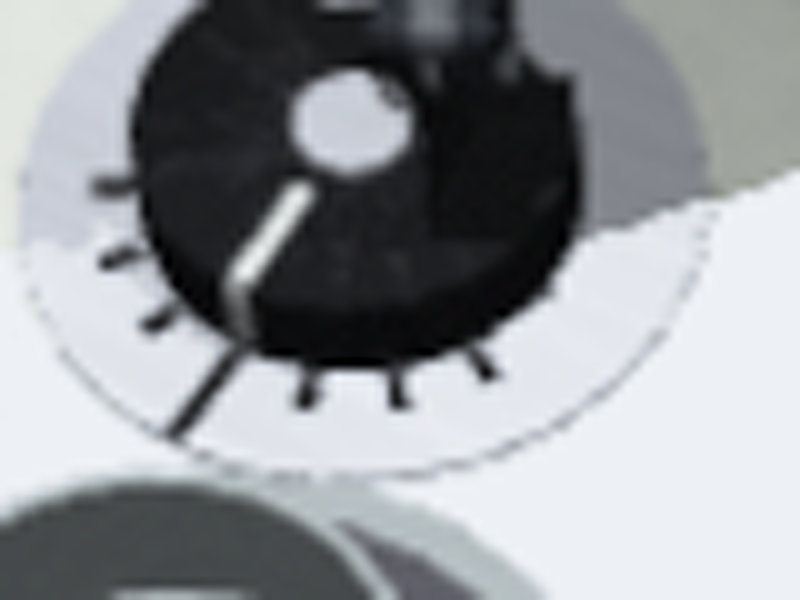

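View pics/t7.png

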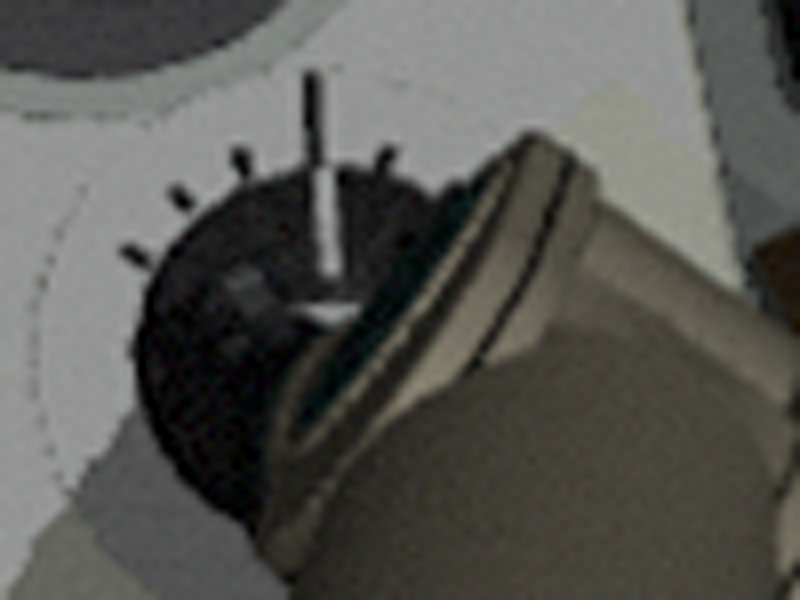

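```bash
python3 - <<'E'
from h import *
T8=lambda u,v:cr(u,v,350,195,8)
print(A10((304,187),(239,279),93), A10((240,350),(176,436),68))
print(ang((333,275),(322,172),93,'top',T8),ang((316,160),(311,75),68,'top',T8))
E
```

```text
(np.float64(2.3), array([ 566.1, -161.9]), array([ 595. , -160.8])) (np.float64(0.7), array([ 598.3, -161.6]), array([ 625.4, -161.3]))
(np.float64(4.3), array([ 567.3, -164.3]), array([ 596. , -162.1])) (np.float64(1.6), array([ 602. , -164.7]), array([ 626.3, -164. ]))
```

About 2° remains. One small push, then I'll retreat from the wall and check.

```bash
python3 -m pendant '[0,0.1,0.6,0,-0.9,0,0.1,0.6,0,-0.9,0,0,0,0,0,0,0,0,0,0]'
python3 -m pendant '[0,-1,-2,0,0,0,-1,-3,0,0,0,-1,-4,0,0,0,0,0,10,0,0,0,0,20,0,0,0,0,20,0,0,-15,0,20,0,0,-30,0,0,0,0,-30,0,0,0,0,-30,0,0,0,0,0,0,0,0,0,0,0,0,0]'
python3 - <<'E'
from workcell import viewer
import cv2
d=viewer.get_image("scene")["color"][:,:,::-1]; cv2.imwrite("pics/s8.png",cv2.resize(d[130:190,225:305],(800,600),interpolation=cv2.INTER_CUBIC))
d=viewer.get_image("top")["color"][:,:,::-1]; cv2.imwrite("pics/t8.png",cv2.resize(d[195:270,350:450],(800,600),interpolation=cv2.INTER_CUBIC))
E
```

```text
time_s: 7.83
eef_pos: [509.4, -153.9, 91.3]
orientation: [-3.142, 0.0, 2.043]
contact_force: [-0.8, -1.4, 0.8]
finger_gap: 0.0
time_s: 8.83
eef_pos: [400.1, -162.9, 162.2]
orientation: [3.141, -0.001, 2.041]
contact_force: [-0.1, -0.1, 0.2]
finger_gap: -0.2
```

View pics/s8.png

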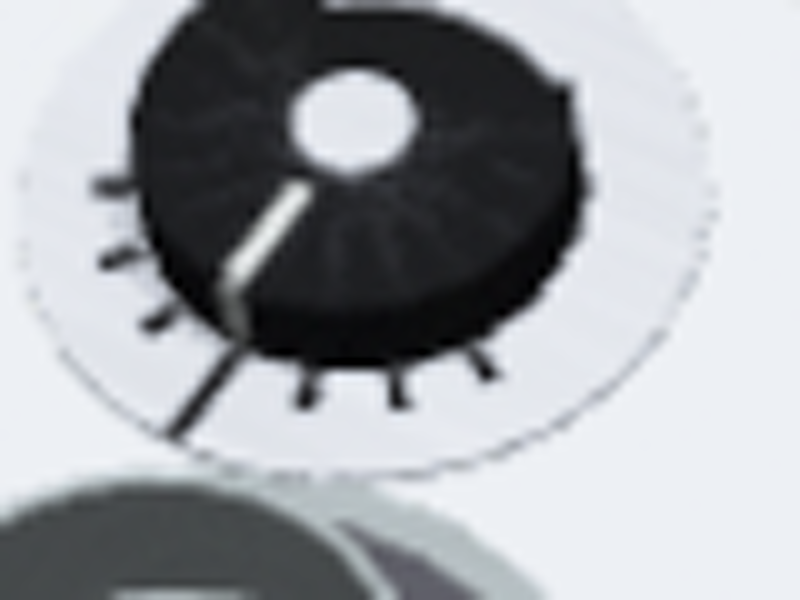

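View pics/t8.png

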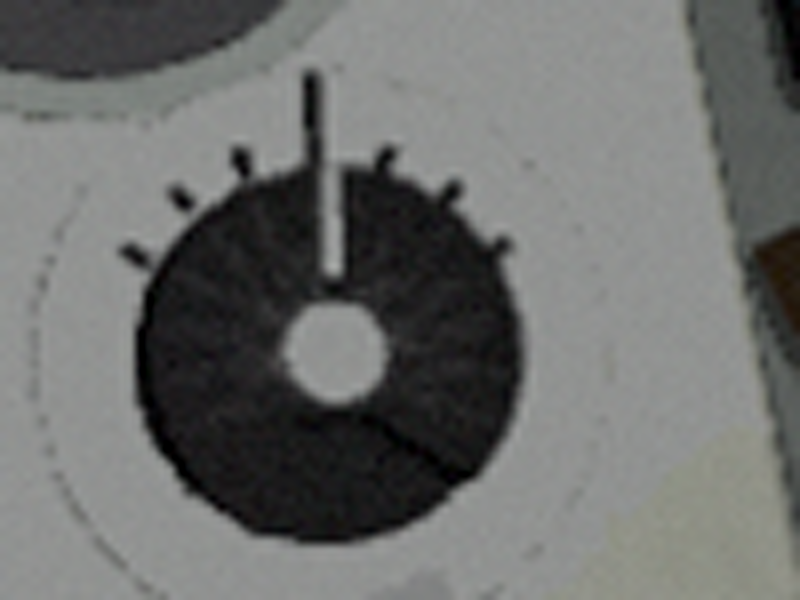

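```bash
cat > m.py <<'E'
from h import *
import cv2
from workcell import viewer
def meas():
  for c in('top','scene'):
    g=np.mean([viewer.get_image(c)["color"].astype(float).mean(2) for _ in range(5)],0)
    cen=np.array([545.8,-162.8])
    # rectify on plane z: polar sampling about centre
    def prof(z,r0,r1,sgn,cen):
        th=np.radians(np.arange(-14,14.01,.1)); out=[]
        for r in np.arange(r0,r1,1.):
            uv=np.array([proj(c,[cen[0]+r*np.cos(t),cen[1]+r*np.sin(t),z]) for t in th]).astype(np.float32)
            v=cv2.remap(g.astype(np.float32),uv[None,:,0],uv[None,:,1],cv2.INTER_CUBIC)[0]*sgn
            w=np.clip(v-(v.min()+v.max())/2,0,None)
            t=(w*th).sum()/w.sum(); out.append(cen+r*np.array([np.cos(t),np.sin(t)]))
        out=np.array(out); s=np.polyfit(out[:,0],out[:,1],1); return s
    a=prof(93,24,48,1,cen); b=prof(68,62,78,-1,cen)
    d=np.degrees(np.arctan([a[0],b[0]]))
    # lateral position at r=52: both in same frame
    print(c,'angles idx,line',d.round(2),'y at r52: idx',np.polyval(a,597.8).round(2),'line',np.polyval(b,597.8).round(2),'y at centre',np.polyval(a,545.8).round(2),np.polyval(b,545.8).round(2))
if __name__=="__main__": meas()
E
python3 m.py
```

```text
top angles idx,line [0.3  1.12] y at r52: idx -164.29 line -164.06 y at centre -164.56 -165.07
scene angles idx,line [0.18 0.43] y at r52: idx -162.19 line -162.06 y at centre -162.36 -162.45
```

The index and the long line agree within about 1° in both views, and the lateral offset is no more than 0.2 mm. Next is the start key at about (488,-31.7).

```bash
python3 -m pendant '[0,11,16.4,0,0,0,11,16.4,0,0,0,11,16.4,0,0,0,11,16.4,0,0,0,11,16.4,0,0,0,11,16.4,0,0,0,11,16.4,0,0,0,11,16.4,0,0,0,0,0,-15,0,0,0,0,-15,0,0,0,0,-15,0,0,0,0,0,0]'
python3 - <<'E'
from workcell import viewer
import cv2
d=viewer.get_image("scene")["color"][:,:,::-1]; cv2.imwrite("pics/s9.png",cv2.resize(d[90:180,260:380],(800,600),interpolation=cv2.INTER_CUBIC))
E
```

```text
time_s: 10.43
eef_pos: [487.7, -31.3, 114.2]
orientation: [-3.138, -0.002, 2.043]
contact_force: [-0.3, -0.3, 0.1]
finger_gap: -0.3
```

View pics/s9.png

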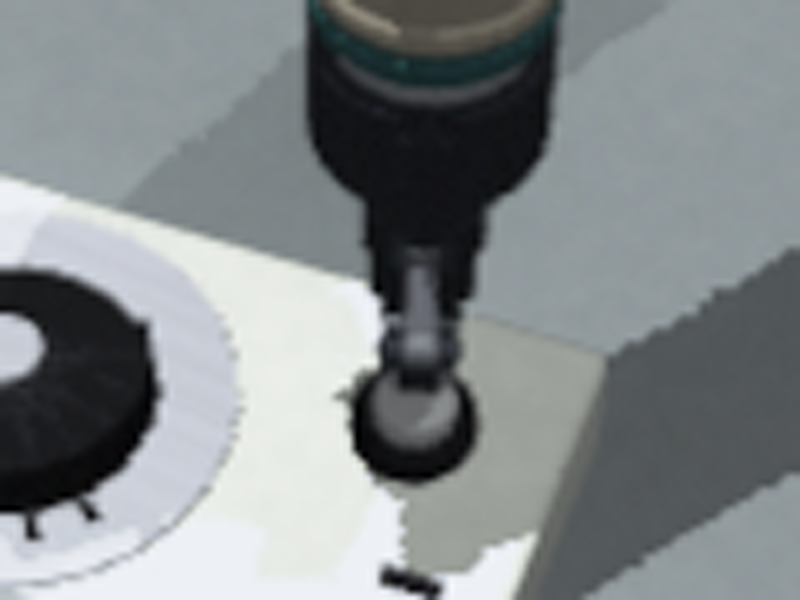

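The fingers, at (418,360), are centred over the key at (415,405). I'll press slowly and watch the force.

```bash
python3 -m pendant '[0,0,0,-4,0,0,0,0,-4,0,0,0,0,-3,0,0,0,0,0,0]'
for i in 1 ; do python3 -m pendant '[0,0,0,-1.5,0,0,0,0,0,0]'; done
python3 -m pendant '[0,0,0,-1.5,0,0,0,0,0,0]'
python3 -m pendant '[0,0,0,-1.5,0,0,0,0,0,0]'
```

```text
time_s: 10.82
eef_pos: [489.3, -31.7, 105.2]
orientation: [-3.142, -0.0, 2.042]
contact_force: [0.5, -0.1, 1.1]
finger_gap: 0.1
time_s: 10.98
eef_pos: [489.4, -31.7, 103.9]
orientation: [3.141, 0.0, 2.042]
contact_force: [0.0, 0.4, 0.4]
finger_gap: -0.2
time_s: 11.15
eef_pos: [489.3, -31.7, 102.3]
orientation: [3.142, -0.0, 2.043]
contact_force: [-0.2, -0.5, 0.0]
finger_gap: 0.0
time_s: 11.32
eef_pos: [489.5, -31.7, 100.8]
orientation: [3.141, 0.0, 2.043]
contact_force: [0.2, 0.5, 0.8]
finger_gap: 0.0
```

```bash
python3 -m pendant '[0,0,0,-1.5,0,0,0,0,0,0]'
python3 -m pendant '[0,0,0,-1.5,0,0,0,0,0,0]'
python3 -m pendant '[0,0,0,-1.5,0,0,0,0,0,0]'
python3 -m pendant '[0,0,0,-1.5,0,0,0,0,0,0]'
```

```text
time_s: 11.48
eef_pos: [489.5, -31.7, 99.3]
orientation: [3.141, 0.0, 2.042]
contact_force: [-0.9, 0.0, 3.2]
finger_gap: 0.2
time_s: 11.65
eef_pos: [489.5, -31.8, 97.8]
orientation: [3.141, 0.0, 2.042]
contact_force: [0.5, -0.0, 3.1]
finger_gap: -0.3
time_s: 11.82
eef_pos: [489.5, -31.7, 96.3]
orientation: [3.141, 0.0, 2.042]
contact_force: [0.2, -0.9, 3.9]
finger_gap: 0.1
time_s: 11.98
eef_pos: [489.5, -31.7, 95.1]
orientation: [3.141, -0.0, 2.042]
contact_force: [-0.2, 0.1, 6.2]
finger_gap: -0.0
```

```bash
python3 -m pendant '[0,0,0,-1,0,0,0,0,0,0]'
python3 -m pendant '[0,0,0,-1,0,0,0,0,0,0]'
python3 -m pendant '[0,0,0,-0.7,0,0,0,0,0,0]'
```

```text
time_s: 12.15
eef_pos: [489.6, -31.7, 94.9]
orientation: [3.14, -0.0, 2.042]
contact_force: [-2.7, 0.2, 14.7]
finger_gap: 0.2
time_s: 12.32
eef_pos: [489.6, -31.8, 94.7]
orientation: [3.14, -0.001, 2.042]
contact_force: [-4.2, 1.0, 25.3]
finger_gap: 0.1
time_s: 12.48
eef_pos: [489.6, -31.8, 94.6]
orientation: [3.139, -0.001, 2.042]
contact_force: [-5.6, 1.2, 31.8]
finger_gap: -0.2
```

Firm stop after about 6 mm of travel (about 100.8 → 94.8), with the force climbing to 32 N. Releasing straight up and moving clear.

```bash
python3 -m pendant '[0,0,0,-0.1,0,0,0,0,3,0,0,0,0,5,0,0,0,0,8,0,0,0,0,12,0,0,0,0,20,0,0,0,0,25,0,0,-20,20,20,0,0,-25,30,10,0,0,-25,30,0,0,0,-20,30,0,0,0,0,0,0,0]'
python3 -m pendant '[0,0,30,10,0,0,0,30,10,0,0,0,0,0,0,0,0,0,0,0]'
python3 m.py
python3 - <<'E'
from workcell import viewer
import cv2
d=viewer.get_image("scene")["color"][:,:,::-1]; cv2.imwrite("pics/s10.png",cv2.resize(d[90:285,150:410],(800,600),interpolation=cv2.INTER_CUBIC))
E
```

```text
time_s: 13.48
eef_pos: [393.7, 84.0, 194.5]
orientation: [-3.137, -0.006, 2.052]
contact_force: [-1.0, 0.1, -0.2]
finger_gap: 0.3
time_s: 13.82
eef_pos: [399.3, 139.8, 215.2]
orientation: [3.141, -0.0, 2.047]
contact_force: [0.1, -0.2, -0.0]
finger_gap: -0.0
top angles idx,line [0.33 0.96] y at r52: idx -164.28 line -164.0 y at centre -164.57 -164.88
scene angles idx,line [0.17 0.42] y at r52: idx -162.2 line -162.06 y at centre -162.35 -162.44
```

View pics/s10.png

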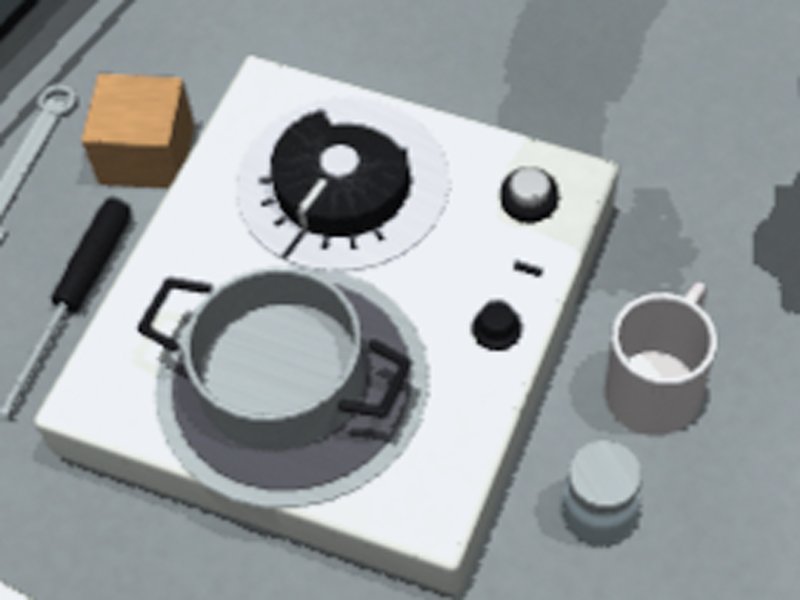

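The dial mark, around (310,205), points at the long line. The key at (530,190) is up again, everything else is where it was, and the robot is clear. Handing in.

```bash
python3 -c "
from workcell import ctrl
print(ctrl.sign_off())"
```

```text
the job is handed in; nothing more can be done
None
```

The dial's index mark now lines up with the long line, and the start key has been pressed and let up again. The job is handed in at about 14 s of the 51 s allowed.

- **Dial:** I pushed it about 52° clockwise with closed fingertips on the notch wall. The highest contact force I read was about 5 N. The last check showed the mark within 0.25° (scene view) to 0.6° (top view) of the line, an offset of 0.15–0.3 mm at the rim. The reading was essentially the same before and after the key press.
- **Start key:** I pressed it straight down. It went about 6 mm to a hard stop, reaching about 32 N there, and I then lifted off. I judged full travel from the tool height and the force, not from a picture of the key held down. The final picture shows the key up.
- **Other things:** The last picture shows the pan, spare knob, mug, jar, carton and tools where they were. The robot is clear of everything.

The two cameras differed by about 2 mm in absolute position, which is within the stated calibration. No check failed.

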